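Load the sanding boards

ROBOT

A 6-joint arm with a two-finger parallel gripper is mounted at the origin on a cart in front of the work surface, level with it; the furniture and walls round the work are solid. World frame = base frame: x ahead of the robot, y to its left, z up, the work surface at z = 0. Lengths are in mm, angles in rad, forces in N, time in s.
With the tool pointing down it reaches from about 250 to 725 mm from the base axis. Payload 4 kg.
Tool frame: the origin (TCP) lies at the very end of the fingers, on their centre line; the grasp point (between the pads) lies 19 mm behind it; z points along the fingers, y is the line along which they close (so a half turn about z gives the same grasp; the last joint's range is limited). The gripper opens to 85 mm and grips with 20 to 120 N. Pads are 22 mm wide; open, the fingers measure 114 mm over their backs; the gripper's body (76 mm by 85 mm) begins 54 mm behind the grasp point. The pads swing forward as they close: fully open they stand 13 mm farther back than shut.
Start: joints at [1.334, 0.241, 0.005, 1.335, 0, 1.571], TCP at [117.295, 486.047, 231.306] pointing down, gripper open.
Joint ranges: [-2.72, 2.72], [-1.05, 1.87], [-1.09, 1.28], [-1.99, 2.15], [-1.42, 1.44], [-3.14, 3.14]. Speed limits (rad/s): [2.79, 2.79, 3.14, 3.14, 3.14, 3.14].

INTERFACE

Orientations are given as a unit quaternion [w, x, y, z].
In Python, from cell import * gives the robot as it stands. The module is installed in compiled form; this text tells all that it offers. Calls block until the motion is done:
- goto(position, orientation): joint-space move of the TCP to a pose.
- movel(position, attitude=None, v=150, force_limit=None): straight line of the TCP; attitude=None keeps the orientation; v is the mean speed in mm/s. With force_limit (N) it stops when the force on the tool has changed by that much, and returns True; else False.
- goto_joints(angles): joint-space move.
- command_gripper(opening, grasp_force=None): finger opening in mm; grasp_force is the grip in N (None keeps the last); returns when the fingers have stopped.
- sleep(seconds).
- ik(position, orientation): joint angles nearest the present ones, or None.
- observe(): the state.
- read_camera(name): name is "scene" or "side" or "wrist"; returns a dict with "pixels" (384x512x3 uint8, blue, green, red), "fov_y" (degrees; the focal length in pixels is half the picture's height over the tangent of half this angle, whatever the lens; pixels are square), "cx", "cy" (the principal point, pixels), "k1" (the pictures are not rectified: a ray, as slopes to the right and down, at radius r is drawn at 1 + k1 r^2 times it, then the intrinsics apply), "camera_from_world" (4x4, takes a point from world to camera coordinates). Camera axes: x right, y up, looking along -z (the intrinsics and any distortion apply to the point x, -y, -z); pixel columns grow to the right and rows downward; lengths in mm; the calibration is good to about 2 mm. A picture is of the moment at which its call begins. There is no depth.
A pose or a line that the arm cannot do raises Unreachable and nothing moves.
- hand_in(): hands the job in; it is judged then, once.
Trained networks look in the newest picture that a camera, given by its name, has taken for a name from the list of things; names that differ only in an ending like _2 or _b are one class to them, and where a whole thing is asked for, a point or a joint stands for the part that bears it (a point fixed in the world has none). Each returns a list of dicts, best first, with "conf" (0 to 1); they miss things now and then, are a little off and sometimes report something else, mostly with a low value. They report only what shows in the picture. A call takes as long as a camera call.
- spot_in(camera, query): "rect" ([left, top, right, bottom] as shares, 0 to 1, of the picture: columns of its width, rows of its height, round what is visible of it).
- trace(camera, query): "region" (384x512 bool, what is visible of it) and "rect" ([left, top, right, bottom] as shares, 0 to 1, of the picture: columns of its width, rows of its height, round what is visible of it).
- tip_of(camera, query): "xy" ([column, row] as shares, 0 to 1, of the picture: columns of its width, rows of its height: a listed point, or the origin of a listed thing).
The state is a dict: "time_s": time; "joint_pos": joint angles; "joint_velocities": joint speeds; "effort": joint torques, N m; "position": TCP position; "tcp_rot": TCP orientation; "contact_force": force on the tool from outside, world axes, zero at the start; "moment": the same for the moment, N m; "finger_gap": finger opening in mm; "grip_force": force on a finger pad.
Only numpy, scipy, OpenCV 4.12 (cv2) and the standard library are available. Lean on these libraries where they do the work, as an engineer would, in place of code of your own. Each camera call takes 0.05 s, during which the arm holds its last target. There are 200 camera calls.

TASK

Get the four loose pieces of wood ready for sanding: lay each one flat, as it lies now, in the sanding board whose pocket has its shape and size, so that every piece rests fully down on the pad between the cleats of its own board. Pick out only the wood and leave the tools lying among it where they are.

Things in the scene. Friction and masses are not known exactly. Their poses are not given: they have to be found in the camera images.
- strip: loose wooden workpiece: long thin dark-brown strip, 30 x 160 x 15 mm (its x, y, z), lying flat; origin at the centre of its underside, y along its length, z up. Start yaw puts its y within 0.3 rad of the world x axis
- square_block: loose wooden workpiece: pale block, square seen from above, 60 x 60 x 30 mm (its x, y, z), lying flat; origin at the centre of its underside, y along its length, z up. Start yaw puts its y within 0.3 rad of the world x axis; either pair of its sides may be gripped and it may go into its pocket any way round
- bar: loose wooden workpiece: long pale bar of thick square section, 38 x 130 x 38 mm (its x, y, z), lying flat; origin at the centre of its underside, y along its length, z up. Start yaw puts its y within 0.3 rad of the world x axis
- flat_plate: loose wooden workpiece: flat dark-brown rectangular plate, 50 x 100 x 12 mm (its x, y, z), lying flat; origin at the centre of its underside, y along its length, z up. Start yaw puts its y within 0.3 rad of the world x axis
- board_strip: sanding board for the long thin strip, fixed: plywood 62 x 192 mm (x, y); pocket 46 x 176 mm with dark pad, its floor 6 mm above the bench; cleats 8 mm wide stand 8 mm above that floor: one along each y end, on the x sides only 14 mm stubs at the corners (middle open for fingers). Origin: centre of underside, below pocket centre; y along its length (within 0.3 rad of world x), z up
- board_square: sanding board for the square block, fixed: plywood 92 x 92 mm (x, y); pocket 76 x 76 mm with dark pad, its floor 6 mm above the bench; cleats 8 mm wide stand 8 mm above that floor: one along each y end, on the x sides only 14 mm stubs at the corners (middle open for fingers). Origin: centre of underside, below pocket centre; y along its length (within 0.3 rad of world x), z up
- board_bar: sanding board for the thick bar, fixed: plywood 70 x 162 mm (x, y); pocket 54 x 146 mm with dark pad, its floor 6 mm above the bench; cleats 8 mm wide stand 8 mm above that floor: one along each y end, on the x sides only 14 mm stubs at the corners (middle open for fingers). Origin: centre of underside, below pocket centre; y along its length (within 0.3 rad of world x), z up
- board_plate: sanding board for the flat plate, fixed: plywood 82 x 132 mm (x, y); pocket 66 x 116 mm with dark pad, its floor 6 mm above the bench; cleats 8 mm wide stand 8 mm above that floor: one along each y end, on the x sides only 14 mm stubs at the corners (middle open for fingers). Origin: centre of underside, below pocket centre; y along its length (within 0.3 rad of world x), z up
- screw_tin: closed flat red tin of screws, 66 x 101 x 29 mm. It lies among the wood (another like it at the back of the bench is not meant). Loose; a tool, not to be moved. Origin at the centre of its underside.
- spring_clamp: orange spring clamp lying flat, 78 x 107 x 22 mm. It lies among the wood (another like it at the back of the bench is not meant). Loose; a tool, not to be moved. Origin at the centre of its underside.

How it is judged (in metres and radians):
At the end, for the whole second after the job is handed in: Each piece of wood lies flat (within 0.06 rad) in the pocket of its own board: centre within 13 mm of the pocket's centre, underside within 3 mm of the pocket floor, lengthwise with the board within 0.35 rad (square block: any way round its four sides), released and at rest (horizontal distance between strip and board_strip below 0.013 m and z of strip in the frame of board_strip between 0.003 and 0.009 m and angle between each of strip, square_block, bar, flat_plate's own z axis and vertical below 0.06 rad and angle between the y axis of strip and the y axis of board_strip, either way round below 0.35 rad and linear speed of each of strip, square_block, bar, flat_plate below 0.02 m/s and angular speed of each of strip, square_block, bar, flat_plate below 0.2 rad/s and horizontal distance between square_block and board_square below 0.013 m and z of square_block in the frame of board_square between 0.003 and 0.009 m and (angle between the y axis of square_block and the y axis of board_square, either way round below 0.35 rad or angle between the x axis of square_block and the y axis of board_square, either way round below 0.35 rad) and horizontal distance between bar and board_bar below 0.013 m and z of bar in the frame of board_bar between 0.003 and 0.009 m and angle between the y axis of bar and the y axis of board_bar, either way round below 0.35 rad and horizontal distance between flat_plate and board_plate below 0.013 m and z of flat_plate in the frame of board_plate between 0.003 and 0.009 m and angle between the y axis of flat_plate and the y axis of board_plate, either way round below 0.35 rad); the robot touches nothing.
It fails at once if the screw tin is moved more than 30 mm from where it lay (distance of screw_tin from where it was at the start of the episode above 0.03 m).
It fails at once if the spring clamp is moved more than 30 mm from where it lay (distance of spring_clamp from where it was at the start of the episode above 0.03 m).
It also fails if it takes over 99 s, if anything falls off the work surface, if the arm or the gripper's body presses on something with over 40 N, if the wrist force passes 120 N, or if a joint passes its speed limit or range.

## Working session

There is one attempt and no reset: what is moved stays moved. The work goes in short steps, each a Python script; the robot and the scene stay as the last script left them, time stands still between calls to the robot, and variables do not carry over. Pictures are saved under pics/ and viewed, at most 14 in all, crops included, and the job is handed in when it is done.

```bash
mkdir -p pics; cat > h.py <<'E'
from cell import *
import numpy as np, cv2
def cam(name):
    return read_camera(name)
def rays(c,px):
    px=np.atleast_2d(np.asarray(px,float)); f=192/np.tan(np.radians(c['fov_y'])/2)
    d=(px-[c['cx'],c['cy']])/f
    s=d.copy()
    for _ in range(20):
        s=d/(1+c['k1']*(s**2).sum(1,keepdims=True))
    v=np.c_[s[:,0],-s[:,1],-np.ones(len(s))]
    M=c['camera_from_world']; R=M[:3,:3]
    return -R.T@M[:3,3], v@R
def onplane(c,px,z):
    o,v=rays(c,px); return (o+v*((z-o[2])/v[:,2])[:,None])[:,:2]
def project(c,P):
    P=np.atleast_2d(np.asarray(P,float)); M=c['camera_from_world']; p=P@M[:3,:3].T+M[:3,3]
    s=np.c_[p[:,0]/-p[:,2],-p[:,1]/-p[:,2]]; s=s*(1+c['k1']*(s**2).sum(1,keepdims=True))
    return s*192/np.tan(np.radians(c['fov_y'])/2)+[c['cx'],c['cy']]
WOOD=['strip','square_block','bar','flat_plate']; BOARDS=['board_strip','board_square','board_bar','board_plate']; TOOLS=['screw_tin','spring_clamp']
E
python3 - <<'E'
from h import *
print(observe())
for n in ['scene','side','wrist']:
    c=cam(n); im=c['pixels'].copy()
    print(n,c['fov_y'],c['cx'],c['cy'],c['k1'],rays(c,[[256,192]]))
    cv2.imwrite(f'pics/{n}0.png',im)
    for q in WOOD+BOARDS+TOOLS:
        r=trace(n,q)
        for d in r[:3]:
            ys,xs=np.nonzero(d['region']); 
            if len(xs): 
                p=[xs.mean(),ys.mean()]; print(n,q,round(d['conf'],2),np.round(p),len(xs),np.round(onplane(c,p,15)[0]))
E
```

```text
{'time_s': 0.0, 'joint_pos': array([1.33399358e+00, 2.41425008e-01, 3.73458951e-03, 1.33519266e+00,
       1.51113542e-05, 1.57078981e+00]), 'joint_velocities': array([-2.68906241e-04,  1.26991733e-04,  5.09414746e-04,  9.91709130e-05,
       -6.95929933e-04, -7.57233479e-04]), 'effort': array([-5.35839320e-05, -3.72319186e+01,  2.52407634e+01,  1.68841810e-02,
        2.04258686e-05, -2.26202012e-06]), 'position': array([117.14693284, 485.44048265, 230.41089897]), 'tcp_rot': array([-1.30754638e-04,  1.18121634e-01,  9.92998585e-01, -1.03517628e-03]), 'contact_force': array([ 0.36298388,  0.67392915, -0.17407971]), 'moment': array([ 0.02130815,  0.01688978, -0.05036789]), 'grip_force': 0.0, 'finger_gap': 85.2485928657273}
scene 54.78174902472446 251.2567013933653 184.97516660755426 -0.03029446305460691 (array([201.76257099, 515.17255524, 689.31448082]), array([[ 0.34363176, -0.59747085, -0.72489245]]))
scene strip 0.79 [294. 202.] 765 [426. -61.]
scene square_block 0.95 [128. 261.] 1022 [650. 277.]
scene bar 0.73 [206. 183.] 984 [649.  -1.]
scene flat_plate 0.61 [235. 154.] 506 [ 646
[... 535 characters left out ...]
7 [430. -51.]
side square_block 0.59 [197. 277.] 1049 [650. 276.]
side bar 0.86 [219. 203.] 1194 [647.  -1.]
side flat_plate 0.8 [225. 179.] 473 [ 647. -120.]
side board_strip 0.92 [209. 241.] 1692 [647. 156.]
side board_square 0.88 [304. 148.] 445 [ 440. -325.]
side board_bar 0.68 [208. 241.] 1647 [648. 156.]
side board_bar 0.66 [306. 268.] 2003 [442. 233.]
side board_plate 0.84 [312. 226.] 1388 [427.  82.]
side screw_tin 0.96 [233. 154.] 672 [ 646. -274.]
side spring_clamp 0.62 [307. 168.] 577 [ 432. -196.]
wrist 62.049240215653676 255.95439739896148 187.43889206816536 -0.05259495224533839 (array([ 36.55102583, 505.53200505, 373.38723898]), array([[ 0.32245822, -0.07756461, -0.94350866]]))
```

View pics/scene0.png

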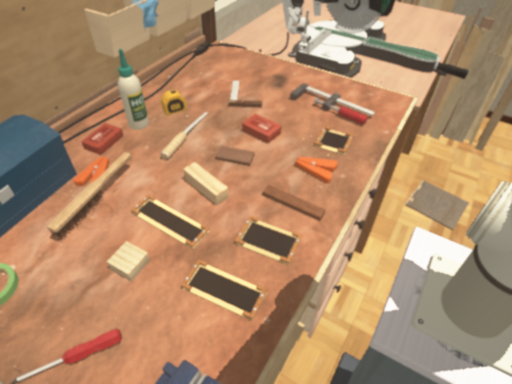

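View pics/side0.png

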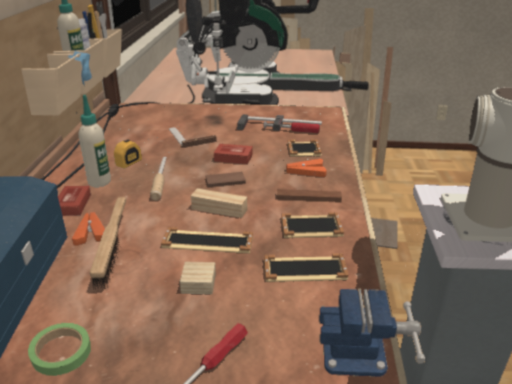

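```bash
python3 - <<'E'
from h import *
c=cam('wrist')
M=c['camera_from_world']; s=observe()
print(np.round(M,3)); 
from scipy.spatial.transform import Rotation as R
q=s['tcp_rot']; T=np.eye(4); T[:3,:3]=R.from_quat(q,scalar_first=True).as_matrix(); T[:3,3]=s['position']
print(np.round(M@T,3)); print(T.round(2))
# reach test tool down, various
for p in [(650,276),(650,156),(650,0),(650,-130),(437,228),(425,75),(430,-330),(430,-55)]:
    for yaw in (0,np.pi/2):
        for z in (15,200,320):
            y=yaw; q=(R.from_euler('z',y)*R.from_euler('x',np.pi)).as_quat(scalar_first=True)
            a=ik([*p,z],q); print(p,round(yaw,2),z,None if a is None else np.round(a,2))
E
```

```text
[[ 2.34000e-01  9.72000e-01 -0.00000e+00 -4.99991e+02]
 [-9.22000e-01  2.21000e-01 -3.18000e-01  4.05050e+01]
 [-3.09000e-01  7.50000e-02  9.48000e-01 -3.80370e+02]
 [ 0.00000e+00  0.00000e+00  0.00000e+00  1.00000e+00]]
[[ 1.00000e-03  1.00000e+00  0.00000e+00 -3.20000e-02]
 [ 9.48000e-01 -1.00000e-03  3.18000e-01 -3.35500e+01]
 [ 3.18000e-01 -0.00000e+00 -9.48000e-01 -1.61095e+02]
 [ 0.00000e+00  0.00000e+00  0.00000e+00  1.00000e+00]]
[[-9.7000e-01  2.3000e-01  0.0000e+00  1.1729e+02]
 [ 2.3000e-01  9.7000e-01  0.0000e+00  4.8606e+02]
 [ 0.0000e+00  0.0000e+00 -1.0000e+00  2.3133e+02]
 [ 0.0000e+00  0.0000e+00  0.0000e+00  1.0000e+00]]
(650, 276) 0 15 [ 0.4   0.79  0.33  1.11  0.   -2.74]
(650, 276) 0 200 [ 0.4   0.69  0.63  1.51  0.   -2.74]
(650, 276) 0 320 [ 0.4   0.74  1.04  1.86  0.   -2.74]
(650, 276) 1.57 15 [0.4  0.79 0.33 1.11 0.   1.97]
(650, 276) 1.57 200 [0.4  0.69 0.63 1.51 0.   1.97]
(650, 276) 1.57 320 [0.4  0.74 1.04 1.86 0.   1.97]
(650, 156) 0 15 [ 0.24  0.72  0.19  1.04  0.   -2.91]
(650, 156) 0 200 [ 0.24  0.6   0.47  1.44  0.   -2.91]
(650, 156) 0 320 [ 0.24  
[... 1470 characters left out ...]
0.04 1.53 0.   1.75]
(430, -330) 0 15 [-0.65  0.51 -0.2   0.85  0.    2.49]
(430, -330) 0 200 [-0.65  0.34  0.06  1.29  0.    2.49]
(430, -330) 0 320 [-0.65  0.31  0.33  1.59  0.    2.49]
(430, -330) 1.57 15 [-0.65  0.51 -0.2   0.85  0.    0.92]
(430, -330) 1.57 200 [-0.65  0.34  0.06  1.29  0.    0.92]
(430, -330) 1.57 320 [-0.65  0.31  0.33  1.59  0.    0.92]
(430, -55) 0 15 [-0.13  0.34 -0.5   0.73  0.    3.01]
(430, -55) 0 200 [-0.13  0.13 -0.22  1.23  0.    3.01]
(430, -55) 0 320 [-0.13  0.09  0.05  1.53  0.    3.01]
(430, -55) 1.57 15 [-0.13  0.34 -0.5   0.73  0.    1.44]
(430, -55) 1.57 200 [-0.13  0.13 -0.22  1.23  0.    1.44]
(430, -55) 1.57 320 [-0.13  0.09  0.05  1.53  0.    1.44]
```

```bash
cat >> h.py <<'E'
from scipy.spatial.transform import Rotation as Rot
from scipy.optimize import least_squares
SIZE=dict(strip=(30,160,15),square_block=(60,60,30),bar=(38,130,38),flat_plate=(50,100,12),board_strip=(62,192,14),board_square=(92,92,14),board_bar=(70,162,14),board_plate=(82,132,14),screw_tin=(66,101,29),spring_clamp=(78,107,22))
def down(a):  # a: world angle of the piece's y(length) axis vs world x; fingers close across it
    return (Rot.from_euler('z',a+np.pi)*Rot.from_euler('x',np.pi)).as_quat(scalar_first=True)
def mom(m):
    A=m['m00']; return np.array([m['m10']/A,m['m01']/A,*(np.array([m['mu20'],m['mu02'],m['mu11']])/A/8),np.sqrt(A)])
def corners(n,x,y,a,z):
    w,l,h=SIZE[n]; C=np.array([[i*l/2,j*w/2,k*h] for i in(-1,1) for j in(-1,1) for k in(0,1)])
    c,s=np.cos(a),np.sin(a); return C@np.array([[c,s,0],[-s,c,0],[0,0,1]])+[x,y,z]
def pmom(c,n,p):
    H=cv2.convexHull(project(c,corners(n,*p)).astype(np.float32)); return mom(cv2.moments(H))
def fit(n,obs,z=None):  # obs: list of (cam, region); returns x,y,a,z0,rms
    ms=[mom(cv2.moments(r.astype(np.uint8),True)) for _,r in obs]
    x0=onplane(obs[0][0],ms[0][:2],SIZE[n][2]/2)[0]
    best=None
    for a0 in(-.2,.2):
        f=lambda p: np.concatenate([np.r_[1,1,.3,.3,.3,1]*(pmom(c,n,[p[0],p[1],p[2],p[3] if z is None else z])-m) for (c,_),m in zip(obs,ms)])
        r=least_squares(f,[*x0,a0,0],x_scale=[10,10,.1,5],diff_step=1e-3,loss='soft_l1')
        if best is None or r.cost<best.cost: best=r
    return np.r_[best.x,np.sqrt(2*best.cost/len(best.fun))]
E
python3 - <<'E'
from h import *
import pickle
obs={n:[] for n in SIZE}
for i,(x,y) in enumerate([(430,190),(430,50),(430,-100),(430,-250)]):
    goto([x,y,300],down(0))
    c=cam('wrist'); cv2.imwrite(f'pics/w{i}.png',c['pixels'])
    for n in SIZE:
        for d in trace('wrist',n)[:2]:
            r=d['region'];ys,xs=np.nonzero(r)
            if d['conf']<.5 or len(xs)<50 or xs.min()<2 or xs.max()>509 or ys.min()<2 or ys.max()>381: continue
            obs[n].append((c,r,i,d['conf']))
pickle.dump(obs,open('obs.pkl','wb'))
print(observe()['time_s'])
for n,o in obs.items():
    for c,r,i,cf in o: print(n,i,round(cf,2),fit(n,[(c,r)],0).round(2))
E
```

```text
7.4167
strip 0 0.95 [ 4.3008e+02 -6.5970e+01 -1.0000e-02  0.0000e+00  5.3000e-01]
strip 1 0.58 [ 4.2979e+02 -6.5870e+01  0.0000e+00  0.0000e+00  4.0000e-02]
strip 2 0.87 [ 4.2865e+02 -6.6700e+01 -1.0000e-02  0.0000e+00  2.3000e-01]
strip 3 0.57 [ 4.2891e+02 -6.5820e+01 -0.0000e+00  0.0000e+00  2.0000e-02]
square_block 0 0.81 [6.4908e+02 2.7561e+02 2.0000e-02 0.0000e+00 1.7000e-01]
square_block 1 0.98 [638.98 288.53   2.18   0.     2.18]
bar 0 0.76 [ 5.9109e+02  1.0040e+01 -1.8000e-01  0.0000e+00  4.2000e+00]
bar 1 0.81 [ 6.4632e+02  3.6700e+00 -2.2000e-01  0.0000e+00  5.8000e-01]
bar 2 0.86 [ 6.4656e+02  3.2500e+00 -2.2000e-01  0.0000e+00  5.5000e-01]
bar 3 0.6 [6.2542e+02 9.5300e+00 7.0000e-02 0.0000e+00 2.5300e+00]
flat_plate 0 0.7 [ 6.4975e+02 -1.3831e+02  2.7000e-01  0.0000e+00  3.5000e-01]
flat_plate 1 0.8 [ 6.1820e+02 -1.5075e+02  3.3000e-01  0.0000e+00  3.1000e+00]
flat_plate 2 0.84 [ 6.5048e+02 -1.3852e+02  2.5000e-01  0.0000e+00  3.3000e-01]
flat_plate 3 0.55 [ 6.5045e+02 -1.3783e+02  3.1000e-01  0.0000e+00  8.0000e-02]
board_strip 0 0.76 [ 6.5313e+02  1.4016e+02 -3.0000e-02
[... 678 characters left out ...]
000e-01]
board_plate 1 0.88 [4.2597e+02 6.3340e+01 1.0000e-01 0.0000e+00 3.2000e-01]
board_plate 2 0.78 [4.2586e+02 6.2650e+01 1.1000e-01 0.0000e+00 7.4000e-01]
screw_tin 1 0.63 [ 6.4523e+02 -2.7850e+02 -1.7000e-01  0.0000e+00  4.9000e-01]
screw_tin 2 0.72 [ 616.52 -283.69    6.48    0.      3.62]
screw_tin 3 0.69 [ 6.4604e+02 -2.7835e+02 -1.5000e-01  0.0000e+00  5.1000e-01]
spring_clamp 0 0.61 [4.3764e+02 2.1738e+02 1.9000e-01 0.0000e+00 3.1700e+00]
spring_clamp 1 0.64 [ 4.3027e+02 -2.1094e+02  1.1000e-01  0.0000e+00  2.6600e+00]
spring_clamp 2 0.97 [ 4.3103e+02 -2.1090e+02  8.0000e-02  0.0000e+00  2.7200e+00]
spring_clamp 3 0.63 [ 4.3078e+02 -2.1260e+02  9.0000e-02  0.0000e+00  2.7200e+00]
```

```bash
cat > f.py <<'E'
from h import *
import pickle
obs=pickle.load(open('obs.pkl','rb')); P={}
for n,o in obs.items():
    if n=='spring_clamp': continue
    g=[(c,r) for c,r,i,cf in o if fit(n,[(c,r)],0)[-1]<1]
    p=fit(n,g); q=fit(n,g,0)
    if 'square' in n:
        for c,r in g:
            ct=max(cv2.findContours(r.astype(np.uint8),0,1)[0],key=len)[:,0,:]
            w=onplane(c,ct,SIZE[n][2]); rc=cv2.minAreaRect(w.astype(np.float32)); print(n,np.round(rc[0]),np.round(rc[1]),np.radians((rc[2]+45)%90-45))
        q[2]=np.radians((rc[2]+45)%90-45) 
    P[n]=q; print(n,len(g),'free z',p.round(2),'z=0',q.round(2))
pickle.dump(P,open('P.pkl','wb'))
for i in (0,2):
    im=cv2.imread(f'pics/w{i}.png')
    c={oo[2]:oo[0] for o in obs.values() for oo in o}[i]
    for n,q in P.items():
        H=cv2.convexHull(project(c,corners(n,q[0],q[1],q[2],0)).astype(np.float32)).astype(int); cv2.polylines(im,[H],True,(0,255,0),1)
    cv2.imwrite(f'pics/ov{i}.png',im)
E
python3 f.py
```

```text
strip 4 free z [ 4.2933e+02 -6.6030e+01 -0.0000e+00  0.0000e+00  3.6000e-01] z=0 [ 4.2933e+02 -6.6030e+01 -0.0000e+00  0.0000e+00  3.6000e-01]
square_block [640. 274.] [80. 65.] 0.03760375136813478
square_block 1 free z [6.4908e+02 2.7561e+02 2.0000e-02 0.0000e+00 1.7000e-01] z=0 [6.4908e+02 2.7561e+02 4.0000e-02 0.0000e+00 1.7000e-01]
bar 2 free z [ 6.4646e+02  3.4700e+00 -2.2000e-01 -0.0000e+00  5.7000e-01] z=0 [ 6.4646e+02  3.4600e+00 -2.2000e-01  0.0000e+00  5.7000e-01]
flat_plate 3 free z [ 6.5022e+02 -1.3830e+02  2.7000e-01  0.0000e+00  3.1000e-01] z=0 [ 6.5022e+02 -1.3830e+02  2.7000e-01  0.0000e+00  3.1000e-01]
board_strip 2 free z [ 6.5311e+02  1.3915e+02 -3.0000e-02  0.0000e+00  6.5000e-01] z=0 [ 6.5311e+02  1.3915e+02 -3.0000e-02  0.0000e+00  6.5000e-01]
board_square [ 439. -347.] [93. 97.] 0.10078996132562522
board_square [ 439. -350.] [93. 94.] 0.09990944536783937
board_square 2 free z [ 4.3951e+02 -3.5033e+02  1.9000e-01  0.0000e+00  6.4000e-01] z=0 [ 4.3951e+02 -3.5033e+02  1.0000e-01  0.0000e+00  6.4000e-01]
board_bar 2 free z [4.4167e+02 2.1777e+02 1.0000e-01 0.0000e+00 6.0000e-01] z=0 [4.4167e+02 2.1777e+02 1.0000e-01 0.0000e+00 6.0000e-01]
board_plate 3 free z [4.2606e+02 6.3640e+01 1.0000e-01 0.0000e+00 6.2000e-01] z=0 [4.2606e+02 6.3640e+01 1.0000e-01 0.0000e+00 6.2000e-01]
screw_tin 2 free z [ 6.4563e+02 -2.7851e+02 -1.6000e-01  0.0000e+00  5.1000e-01] z=0 [ 6.4563e+02 -2.7851e+02 -1.6000e-01  0.0000e+00  5.1000e-01]
```

```bash
sed -i 's/\[\*x0,a0,0\]/[*x0,a0,8]/; s/diff_step=1e-3/diff_step=[1e-3,1e-3,5e-3,5e-2]/' h.py; python3 f.py
```

```text
strip 4 free z [ 4.2928e+02 -6.5980e+01 -0.0000e+00  6.5000e-01  3.4000e-01] z=0 [ 4.2933e+02 -6.6030e+01 -0.0000e+00  8.0000e+00  3.6000e-01]
square_block [640. 274.] [80. 65.] 0.03760375136813478
square_block 1 free z [6.4715e+02 2.7636e+02 4.7000e-01 2.2500e+00 1.1000e-01] z=0 [6.4908e+02 2.7561e+02 4.0000e-02 8.0000e+00 1.7000e-01]
bar 2 free z [ 6.5137e+02  3.9700e+00 -2.3000e-01 -7.3200e+00  3.3000e-01] z=0 [ 6.4646e+02  3.4600e+00 -2.2000e-01  8.0000e+00  5.7000e-01]
flat_plate 3 free z [ 6.5054e+02 -1.3840e+02  2.7000e-01 -5.2000e-01  3.1000e-01] z=0 [ 6.5022e+02 -1.3830e+02  2.7000e-01  8.0000e+00  3.1000e-01]
board_strip 2 free z [ 6.5708e+02  1.3941e+02 -3.0000e-02 -6.4300e+00  4.4000e-01] z=0 [ 6.5311e+02  1.3914e+02 -3.0000e-02  8.0000e+00  6.5000e-01]
board_square [ 439. -347.] [93. 97.] 0.10078996132562522
board_square [ 439. -350.] [93. 94.] 0.09990944536783937
board_square 2 free z [ 4.4148e+02 -3.5309e+02 -3.4000e-01 -7.9300e+00  3.8000e-01] z=0 [ 4.3950e+02 -3.5033e+02  1.0000e-01  8.0000e+00  6.4000e-01]
board_bar 2 free z [ 4.4209e+02  2.1837e+02  1.0000e-01 -2.8900e+00  5.4000e-01] z=0 [4.4167e+02 2.1777e+02 1.0000e-01 8.0000e+00 6.0000e-01]
board_plate 3 free z [ 4.2659e+02  6.3930e+01  1.0000e-01 -4.2100e+00  4.5000e-01] z=0 [4.2606e+02 6.3640e+01 1.0000e-01 8.0000e+00 6.2000e-01]
screw_tin 2 free z [ 6.4721e+02 -2.7950e+02 -1.7000e-01 -2.5200e+00  4.6000e-01] z=0 [ 6.4563e+02 -2.7851e+02 -1.6000e-01  8.0000e+00  5.1000e-01]
```

View pics/ov0.png

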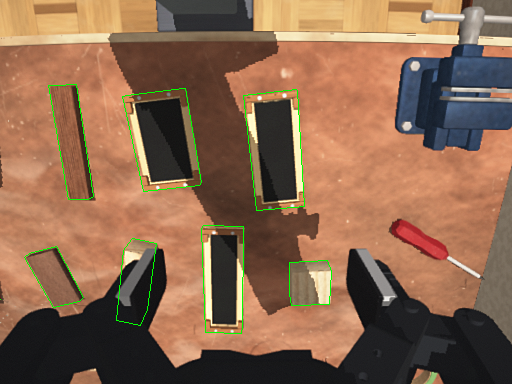

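View pics/ov2.png

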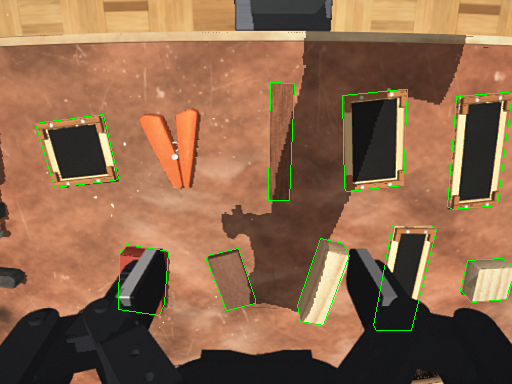

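```bash
cat > act.py <<'E'
from h import *
import pickle
def pick(n,x,y,a):
    w=SIZE[n][0]; q=down(a)
    goto([x,y,130],q); command_gripper(min(w+18,82),60)
    movel([x,y,25],v=150)
    hit=movel([x,y,-12],v=25,force_limit=6)
    z=observe()['position'][2]; zc=z+3.5
    movel([x,y,zc],v=30); command_gripper(max(w-12,0),60)
    s=observe(); print(n,'touch',hit,round(z,1),'gap',round(s['finger_gap'],1),'grip',round(s['grip_force'],1))
    movel([x,y,130],v=200); s=observe(); print('lifted gap',round(s['finger_gap'],1),round(s['time_s'],1))
    return zc
def place(n,zc,x,y,a,h=6):
    w=SIZE[n][0]; q=down(a)
    goto([x,y,130],q); movel([x,y,zc+h+10],v=150)
    hit=movel([x,y,zc+h-3],v=25,force_limit=6); z=observe()['position'][2]
    print('set',hit,'z rise',round(z-zc,1))
    movel([x,y,z+1],v=30); command_gripper(min(w+16,84)); movel([x,y,150],v=200)
    print('t',round(observe()['time_s'],1))
E
python3 - <<'E'
from act import *
obs=pickle.load(open('obs.pkl','rb')); P=pickle.load(open('P.pkl','rb'))
for cn in('scene','side'):
    c=cam(cn)
    for n in SIZE:
        if n in TOOLS: continue
        for d in trace(cn,n)[:2]:
            p=fit(n,[(c,d['region'])],0)
            if p[-1]<1 and d['conf']>.5: print(cn,n,p.round(2),'vs',P[n][:3].round(2))
P=pickle.load(open('P.pkl','rb'))
zc=pick('strip',*P['strip'][:3]); place('strip',zc,*P['board_strip'][:3])
E
```

```text
scene square_block [6.5104e+02 2.7507e+02 2.0000e-01 8.0000e+00 1.3000e-01] vs [6.4908e+02 2.7561e+02 4.0000e-02]
scene bar [ 6.4892e+02  2.7000e-01 -2.4000e-01  8.0000e+00  1.7000e-01] vs [ 6.4646e+02  3.4600e+00 -2.2000e-01]
scene flat_plate [ 6.5198e+02 -1.4082e+02  3.0000e-01  8.0000e+00  1.0000e-01] vs [ 6.5022e+02 -1.3830e+02  2.7000e-01]
scene board_strip [ 6.5704e+02  1.3894e+02 -5.0000e-02  8.0000e+00  5.9000e-01] vs [ 6.5311e+02  1.3914e+02 -3.0000e-02]
scene board_square [ 4.3942e+02 -3.4755e+02  3.2000e-01  8.0000e+00  4.6000e-01] vs [ 4.3950e+02 -3.5033e+02  1.0000e-01]
scene board_bar [4.4269e+02 2.1884e+02 1.0000e-01 8.0000e+00 5.5000e-01] vs [4.4167e+02 2.1777e+02 1.0000e-01]
scene board_plate [4.2666e+02 6.3820e+01 1.1000e-01 8.0000e+00 4.2000e-01] vs [4.2606e+02 6.3640e+01 1.0000e-01]
side strip [ 4.3412e+02 -6.4290e+01 -0.0000e+00  8.0000e+00  4.1000e-01] vs [429.33 -66.03  -0.  ]
side square_block [6.4911e+02 2.7551e+02 1.6000e-01 8.0000e+00 9.0000e-02] vs [6.4908e+02 2.7561e+02 4.0000e-02]
side bar [ 6.4702e+02  4.5700e+00 -2.6000e-01  8.0000e+00  1.4000e-01] vs [ 6.4646e+02  3.4600e+00 -2.2000e-01]
side flat_plate [ 6.5153e+02 -1.3732e+02  1.9000e-01  8.0000e+00  1.8000e-01] vs [ 6.5022e+02 -1.3830e+02  2.7000e-01]
side board_strip [ 6.5165e+02  1.4393e+02 -4.0000e-02  8.0000e+00  8.4000e-01] vs [ 6.5311e+02  1.3914e+02 -3.0000e-02]
side board_square [ 4.3754e+02 -3.4735e+02 -7.0000e-02  8.0000e+00  7.6000e-01] vs [ 4.3950e+02 -3.5033e+02  1.0000e-01]
side board_bar [4.4220e+02 2.2186e+02 1.1000e-01 8.0000e+00 9.5000e-01] vs [4.4167e+02 2.1777e+02 1.0000e-01]
side board_plate [4.2492e+02 7.0600e+01 1.0000e-02 8.0000e+00 9.9000e-01] vs [4.2606e+02 6.3640e+01 1.0000e-01]
strip touch True -2.6 gap 28.5 grip 59.6
lifted gap 28.6 13.0
set True z rise 6.2
t 17.0
```

```bash
python3 - <<'E'
from act import *
P=pickle.load(open('P.pkl','rb'))
zc=pick('bar',647.2,3.2,-.23); place('bar',zc,*P['board_bar'][:3])
zc=pick('flat_plate',650.8,-138.5,.27); place('flat_plate',zc,*P['board_plate'][:3])
zc=pick('square_block',649.3,275.5,P['square_block'][2]); place('square_block',zc,*P['board_square'][:3])
goto([430,-130,300],down(0)); c=cam('wrist'); cv2.imwrite('pics/e2.png',c['pixels'])
goto([430,190,300],down(0)); c=cam('wrist'); cv2.imwrite('pics/e0.png',c['pixels'])
print(observe()['time_s'])
E
```

```text
bar touch True -4.1 gap 37.7 grip 61.4
lifted gap 37.5 21.2
set True z rise 5.7
t 25.1
flat_plate touch True -7.0 gap 48.0 grip 65.0
lifted gap 48.6 30.4
set True z rise 7.0
t 34.3
square_block touch True -10.2 gap 59.2 grip 68.3
lifted gap 58.9 39.4
set True z rise 8.0
t 44.5
46.8917
```

View pics/e2.png

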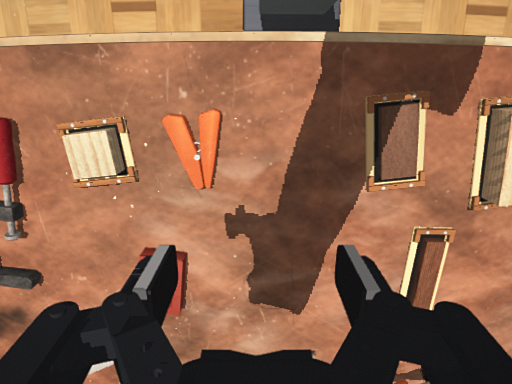

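View pics/e0.png

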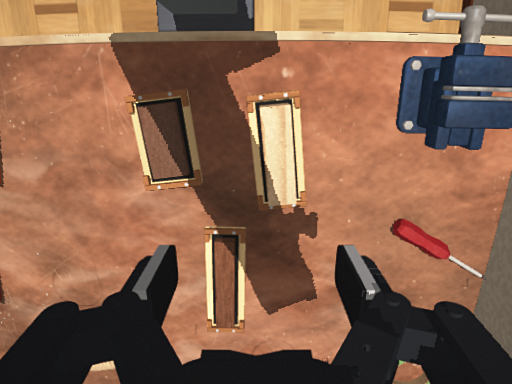

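```bash
python3 - <<'E'
from act import *
P=pickle.load(open('P.pkl','rb')); tiles=[]
pairs=[('strip','board_strip',560),('bar','board_bar',430),('flat_plate','board_plate',420),('square_block','board_square',420)]
for n,b,x in pairs:
    goto([x,P[b][1],200],down(0)); c=cam('wrist'); im=c['pixels'].copy()
    cv2.imwrite(f'pics/c_{n}.png',im)
    for m,z in((n,6),(b,0)):
        d=trace('wrist',m)
        for e in d[:1]:
            r=e['region']; cv2.drawContours(im,cv2.findContours(r.astype(np.uint8),0,1)[0],-1,(0,255,0) if m==n else (255,0,255),1)
            C=onplane(c,max(cv2.findContours(r.astype(np.uint8),0,1)[0],key=len)[:,0,:],14 if m==b else z+SIZE[n][2])
            print(m,round(e['conf'],2),fit(m,[(c,r)],z).round(2),cv2.minAreaRect(C.astype(np.float32)))
    tiles.append(cv2.resize(im,(400,300)))
cv2.imwrite('pics/tiles.png',np.vstack([np.hstack(tiles[:2]),np.hstack(tiles[2:])])); print(observe()['time_s'])
E
```

```text
strip 0.72 [ 6.5276e+02  1.3908e+02 -2.0000e-02  8.0000e+00  4.9000e-01] ((650.6194458007812, 138.99066162109375), (29.83857536315918, 162.67242431640625), 88.49022674560547)
board_strip 0.9 [ 6.4669e+02  1.3873e+02 -3.0000e-02  8.0000e+00  3.5200e+00] ((651.2130737304688, 138.82742309570312), (61.42145538330078, 194.73997497558594), 88.45359802246094)
bar 0.96 [4.4059e+02 2.1781e+02 9.0000e-02 8.0000e+00 3.8000e-01] ((438.7135925292969, 217.23052978515625), (133.03163146972656, 38.472999572753906), 5.335827350616455)
flat_plate 0.91 [4.2433e+02 6.3520e+01 1.1000e-01 8.0000e+00 1.9000e-01] ((423.5322570800781, 63.1519775390625), (101.24583435058594, 50.92777633666992), 6.156590938568115)
board_plate 0.8 [4.2385e+02 6.3730e+01 1.3000e-01 8.0000e+00 4.1200e+00] ((425.179931640625, 63.422462463378906), (133.94338989257812, 82.08956146240234), 5.943188667297363)
square_block 0.71 [ 4.3760e+02 -3.5037e+02  9.0000e-02  8.0000e+00  1.3000e-01] ((434.7877502441406, -350.69183349609375), (66.78033447265625, 59.98674011230469), 5.813480377197266)
board_square 0.77 [ 434.12 -352.73   -0.53    8.      3.91] ((437.9398498535156, -351.79058837890625), (94.14118957519531, 92.0728759765625), 6.0360918045043945)
51.075
```

View pics/tiles.png

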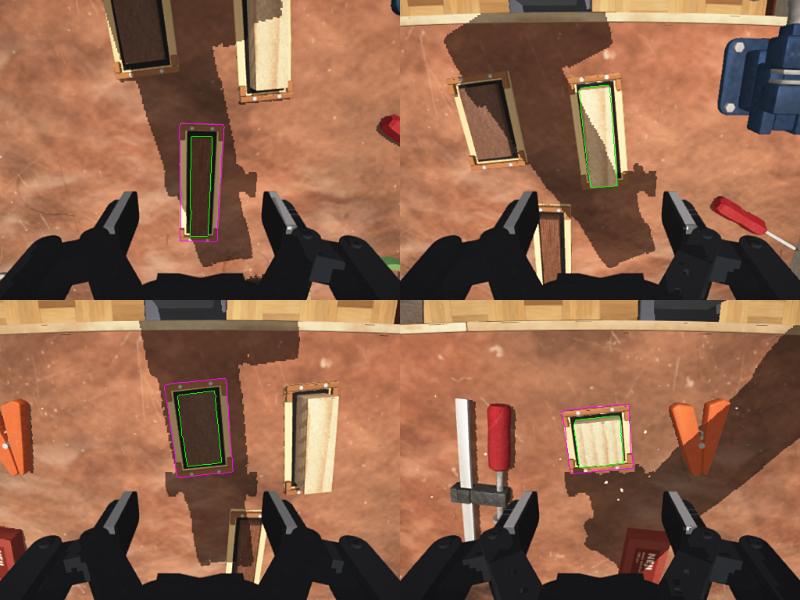

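```bash
python3 - <<'E'
from act import *
goto([350,-50,300],down(0)); t=[]
for cn in('side','scene'):
    c=cam(cn); im=c['pixels']; cv2.imwrite(f'pics/f_{cn}.png',im)
    for n in WOOD:
        for d in trace(cn,n)[:1]: print(cn,n,round(d['conf'],2),fit(n,[(c,d['region'])],6).round(2))
    for p in([440,218,15],[425,64,10],[653,139,10],[439,-350,20]):
        u,v=project(c,p)[0].astype(int); t.append(cv2.resize(im[max(v-37,0):v+38,u-50:u+50],(200,150),interpolation=cv2.INTER_CUBIC))
cv2.imwrite('pics/ft.png',np.vstack([np.hstack(t[:4]),np.hstack(t[4:])])); s=observe(); print(s['finger_gap'],s['contact_force'])
E
```

```text
side strip 0.7 [ 6.5438e+02  1.4049e+02 -5.0000e-02  8.0000e+00  3.6000e-01]
side square_block 0.8 [ 4.3747e+02 -3.4847e+02  1.0000e-01  8.0000e+00  2.0000e-02]
side bar 0.77 [4.4061e+02 2.1929e+02 6.0000e-02 8.0000e+00 3.3000e-01]
side flat_plate 0.62 [ 4.260e+02  6.578e+01 -0.000e+00  8.000e+00  1.500e-01]
scene strip 0.95 [ 6.5522e+02  1.3778e+02 -3.0000e-02  8.0000e+00  3.0000e-02]
scene square_block 0.82 [ 4.3630e+02 -3.4974e+02  2.3000e-01  8.0000e+00  1.2000e-01]
scene bar 0.82 [4.4168e+02 2.1715e+02 1.0000e-01 8.0000e+00 2.7000e-01]
scene flat_plate 0.77 [4.2525e+02 6.2720e+01 9.0000e-02 8.0000e+00 6.0000e-02]
76.22853047790869 [-0.49287473 -0.30259173  0.58889316]
```

View pics/ft.png

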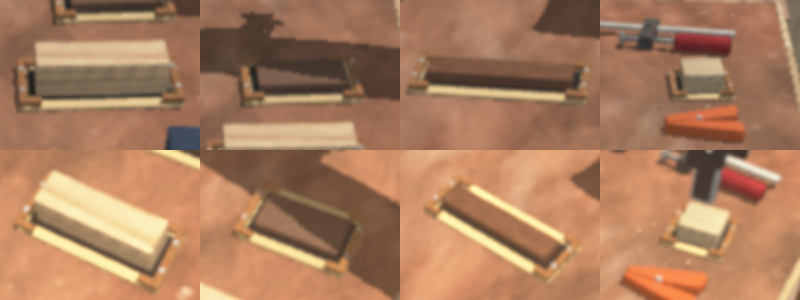

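The tiles show all four pieces flat between the cleats of their own boards. Each fitted centre is within about 4 mm of its pocket centre, and the tools are where they were.

```bash
python3 -c "
from cell import *
print(hand_in())"
```

```text
the job is handed in; nothing more can be done
None
```

I placed all four pieces of wood flat in the pockets of their own boards, left the screw tin and spring clamp where they lay, and handed the job in; no verdict came back.

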